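# Fold the counter menu board flat

### The job

Fold the propped-up menu board on the cafe counter down flat. Its ratchet keeps it from going straight down, so take it by its wooden bar, raise it right up past the last notch until the pawl tips over and falls clear, then lower the board all the way down and let go of it.

Things in the scene. Friction and masses are not known exactly. Their poses are not given: they have to be found in the camera images.
- stand: Light wooden stand screwed to the counter: base 240 (x) x 300 (y) x 18 mm. Origin: centre of its underside; z up, x points from the flat board's free edge to the hinge. Hinge axis: along y through (80, 0, 75) mm. Outside the board on the +y side (y 130 to 172) are a toothed steel wheel, radius 52 mm with a 66 mm nose, and the pawl. A similar dark sloping stand has no bar or wheel: not meant.
- menu_board (a joint): Angle of the dark wooden board (135 x 220 x 10 mm, white sheet on it, about 0.55 kg): 0 = flat towards the stand's -x, grows as it rises, stop at 1.52 rad. Starts in a notch (0.20, 0.50 or 0.79, or up to 0.06 more); it may rise but not sink. Slowly raised, it tips the pawl over at 1.3 to 1.4; then it can go down to 0. Damped hinge: 3 to 8 N at the bar; let go, it sinks at about 1 rad/s.
- board_bar (a point): Middle of the board's grab bar: round light wood, 16 mm thick, 140 mm long along the stand's y, on two 12 mm rods 62 mm either side of the middle, 60 mm off the panel's free edge. The point is on the bar's centre line: (80 - 205 cos a, 0, 75 + 205 sin a) mm in the stand's frame at board angle a. The bar can turn in the fingers: the hand can point down all along the arc, which is clear.
- pawl (a joint): Steel strut 52 mm long, tip up, a ball on its side, pivoted on the stand at (18, 140, 22) mm; 90 g. 0 = tip in a notch under a tooth (up to about 0.2 while it rides over teeth or sits on a tooth's edge). Balances at 0.29 rad; pushed further by the wheel's nose it falls away from the wheel to its stop at 1.10 and stays there.

How it is judged:
By the outcome, as a careful person would: the job done as asked, in the order asked, and still so for the second after the job is handed in, with the robot touching nothing.
It also fails if it takes over 45 s, if anything falls off the work surface, if the arm or the gripper's body presses on something with over 40 N, if the wrist force passes 120 N, or if a joint passes its speed limit or range.

### The arm

A 6-joint arm with a two-finger parallel gripper is mounted at the origin on the work surface. World frame = base frame: x ahead of the robot, y to its left, z up, the work surface at z = 0. Lengths are in m, angles in rad, forces in N, time in s.
With the tool pointing down it reaches from about 0.35 to 0.775 m from the base axis. Payload 7.3 kg.
Tool frame: the origin (TCP) lies at the very end of the fingers, on their centre line; the grasp point (between the pads) lies 19 mm behind it; z points along the fingers, y is the direction in which the jaws open and shut (so a half turn about z gives the same grasp; the last joint's range is limited). The gripper opens to 92 mm and grips with 3 to 60 N. Pads are 19 mm wide; open, the fingers measure 130 mm over their backs; the gripper's body (75 mm by 190 mm) begins 47 mm behind the grasp point.
Start: joints at [-1.314, 0.342, 1.524, -0, 1.275, -0.146], TCP at [0.206, -0.483, 0.227] pointing down, gripper open.
Joint ranges: [-2.53, 2.53], [-0.77, 2.02], [0.04, 2.7], [-1, 4.14], [0.28, 2.66], [-3.11, 3.11]. Speed limits (rad/s): [2.57, 2.57, 3.14, 3.14, 3.14, 3.14].

### API

Orientations are given as [roll, pitch, yaw] about the fixed x, y, z axes, in that order (R = Rz(yaw) Ry(pitch) Rx(roll)).
In Python, from cell import robot gives the robot as it stands.
- The arm moves only by the shell command python3 -m pendant 'ROWS' [OPENING] [FORCE]. ROWS is JSON, a list of rows, each a list of 2 entries, a list of its own where there are three numbers: the shift along the tool's x, y, z in mm, then the turn about the tool's z in degrees. In form: [[[x, y, z], turn], ...]. A call has 1 to 10 rows; each row is the pose to reach, as a shift and turn from the pose measured when the call began, along the tool's axes at that moment; what a row does not reach only later rows make up. A row lasts 1/12 s, in which the tool goes at most 41.7 mm and 7.16 degrees, less where a joint would pass 70% of its speed; a pose out of reach is approached as far as the arm can. A call with a gripper value outside its range is refused whole. OPENING is the opening, from 0 (shut) to 1 (fully open), set as the call begins (- or left out, the last holds). The fingers move at their own pace and stop on an object; FORCE is the grip in N (left out, the last holds). Time passes only in rows, so rows that repeat a pose let the fingers close. It gives the time, the measured TCP pose, the force and the opening at its end, in the units of the state.
- robot.observe(): the state, without advancing time (a new reading comes with each control period).
- robot.read_camera(name): name is "scene" or "top" or "wrist"; returns the picture (384x512x3 uint8, red, green, blue); there is no depth.
- robot.calibration(name): a dict with "vfov" (degrees; the focal length in pixels is half the picture's height over the tangent of half this angle, whatever the lens; pixels are square), "cx", "cy" (the principal point, pixels), "rvec" (rotation vector, rad) and "tvec" (3), from world to camera coordinates, as OpenCV has them. Camera axes: x right, y down, z forward; pixel columns grow to the right and rows downward; lengths in m; the calibration is good to about 2 mm. A picture is of the moment at which its call begins: read the wrist's pose just before it. calibration takes no time and is no camera call; for the wrist camera it gives the pose at the moment of the call.
- robot.hand_in(): hands the job in, once; it reports no verdict.
Trained networks look in the newest picture that a camera, given by its name, has taken for a name from the list of things; names that differ only in an ending like _2 or _b are one class to them, and where a whole thing is asked for, a point or a joint stands for the part that bears it (a point fixed in the world has none). Each returns a list of dicts, best first, with "p" (0 to 1); they miss things now and then, are a little off and sometimes report something else, mostly with a low value. They report only what shows in the picture. A call takes as long as a camera call.
- robot.find_in(camera, query): "xy" ([column, row] as shares, 0 to 1, of the picture: columns of its width, rows of its height, amid what is visible of it).
The state is a dict: "time": time; "qpos": joint angles; "qvel": joint speeds; "joint_efforts": joint torques, N m; "tool_pos": TCP position; "tool_rot": TCP orientation; "contact_force": force on the tool from outside, world axes, zero at the start; "torque": the same for the moment, N m; "opening": finger opening in m.
Only numpy, scipy, OpenCV 4.12 (cv2) and the standard library are available. Lean on these libraries where they do the work, as an engineer would, in place of code of your own. Each camera call takes 0.05 s, during which the arm holds its last target.

## Working session

There is one attempt and no reset: what is moved stays moved. The work goes in short steps, Python scripts to look and compute and a shell command to move; the robot and the scene stay as the last step left them, time stands still between calls to the robot, and variables do not carry over. Pictures are saved under pics/ and viewed, and the job is handed in when it is done.

```bash
mkdir -p pics; ls; python3 - <<'E'
from cell import robot
import cv2
for c in ("scene","top"):
    im=robot.read_camera(c); cv2.imwrite(f"pics/{c}0.png",im[:,:,::-1])
    for q in("stand","board_bar","menu_board","pawl"):
        print(c,q,[(round(r['p'],2),[round(r['xy'][0]*512),round(r['xy'][1]*384)]) for r in robot.find_in(c,q)][:3])
    print(robot.calibration(c))
print(robot.observe())
E
```

```text
pics
scene stand [(0.66, [252, 195])]
scene board_bar [(0.77, [253, 167])]
scene menu_board [(0.89, [255, 169])]
scene pawl [(0.54, [336, 163])]
{'vfov': 51.59235017491549, 'cx': 251.46520566958313, 'cy': 183.96154088137652, 'rvec': array([ 2.12807608,  1.29671558, -0.47283055]), 'tvec': array([-0.34793132, -0.31904138,  0.98733379])}
top stand [(0.95, [257, 185])]
top board_bar [(0.59, [255, 181])]
top menu_board [(0.9, [254, 184])]
top pawl []
{'vfov': 55.80091649219552, 'cx': 247.39723608305178, 'cy': 189.98633439685972, 'rvec': array([ 2.17518273, -2.16433933,  0.09321156]), 'tvec': array([0.11902567, 0.55992565, 0.68340025])}
{'time': 0.5, 'qpos': array([-1.31400720e+00,  3.42017268e-01,  1.52412870e+00, -3.97718257e-05,
        1.27537045e+00, -1.45991795e-01]), 'qvel': array([-9.66370664e-05, -3.08663786e-05, -5.46061171e-04,  2.58770362e-03,
        9.90070869e-04, -4.84915126e-04]), 'joint_efforts': array([-9.35367570e-04, -4.30814660e+01, -2.44313854e+01,  7.17818295e-02,
        4.90400218e-02, -2.18809640e-05]), 'tool_pos': array([ 0.20580513, -0.48299381,  0.2267215 ]), 'tool_rot': array([3.14152276e+00, 4.87359766e-05, 4.02792500e-01]), 'contact_force': array([ 0.28236024,  0.3168674 , -0.72418458]), 'torque': array([0.00464079, 0.01443738, 0.00806989]), 'opening': 0.09202829006393143}
```

View pics/scene0.png

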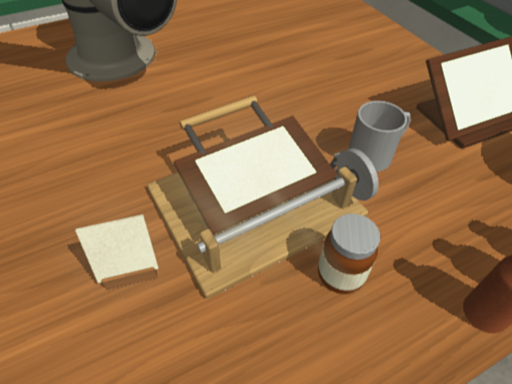

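View pics/top0.png

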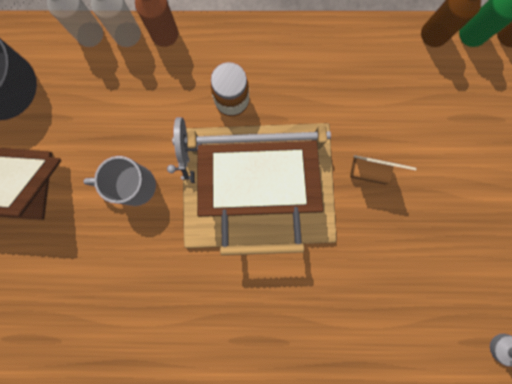

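```bash
python3 - <<'E'
import cv2
a=cv2.imread("pics/top0.png")[105:265,160:360]; cv2.imwrite("pics/topz.png",cv2.resize(a,None,fx=4,fy=4,interpolation=cv2.INTER_CUBIC)[:600])
a=cv2.imread("pics/scene0.png")[85:300,140:390]; cv2.imwrite("pics/scenez.png",cv2.resize(a,None,fx=2.79,fy=2.79,interpolation=cv2.INTER_CUBIC))
a=cv2.resize(cv2.imread("pics/top0.png")[105:255,160:360],None,fx=4,fy=4,interpolation=cv2.INTER_CUBIC); cv2.imwrite("pics/topz.png",a)
E
```

```text
(no output)
```

View pics/topz.png

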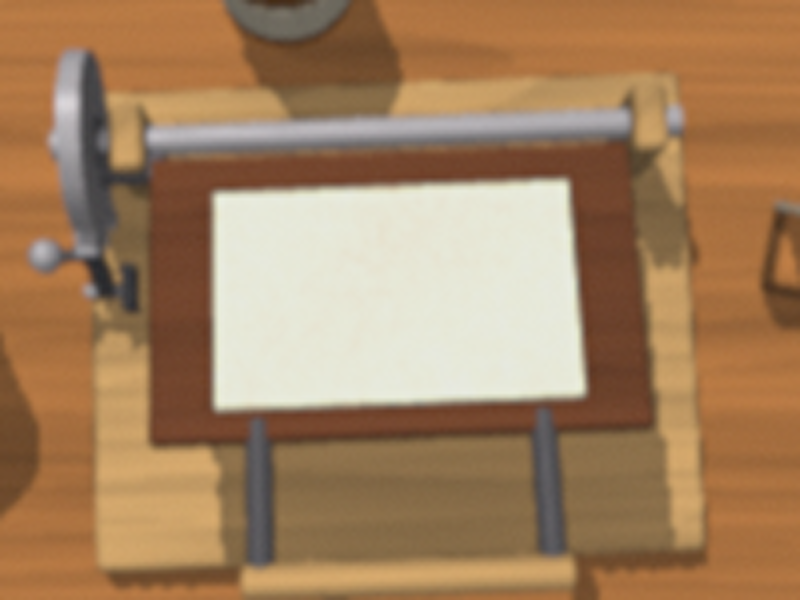

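View pics/scenez.png

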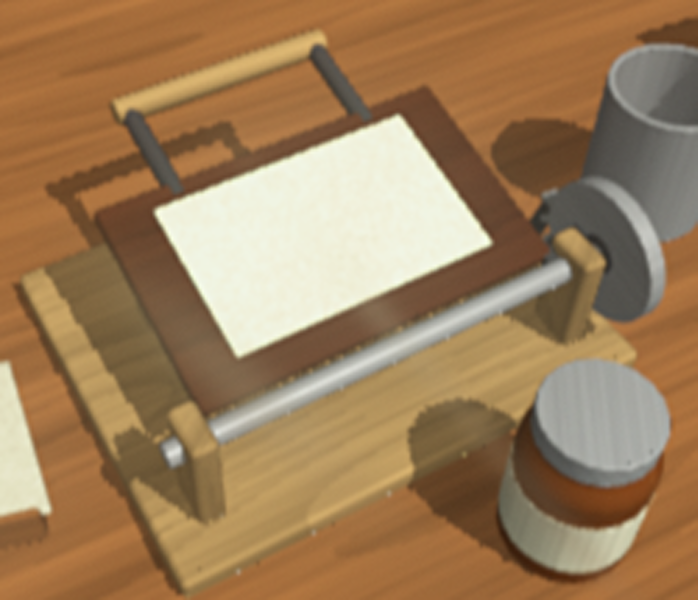

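```bash
cat > fit.py <<'E'
import numpy as np, cv2
from scipy.optimize import least_squares
from cell import robot
def proj(c,P):
    k=robot.calibration(c); f=192/np.tan(np.radians(k['vfov']/2))
    K=np.array([[f,0,k['cx']],[0,f,k['cy']],[0,0,1]])
    return cv2.projectPoints(np.array(P,float).reshape(-1,1,3),k['rvec'],k['tvec'],K,None)[0][:,0]
def bar(a,y=0): return [.08-.205*np.cos(a),y,.075+.205*np.sin(a)]
def W(p,P):
    c,s=np.cos(p[2]),np.sin(p[2]); P=np.array(P)
    return P@np.array([[c,s,0],[-s,c,0],[0,0,1]])+[p[0],p[1],0]
E
python3 - <<'E'
from fit import *
tz=np.array([(674,77),(703,551),(98,568),(108,94),(243,578),(575,571)])/4+[160,105]-.375
sz=np.array([(25,278),(185,582),(632,350),(118,107),(322,42)])/2.79+[140,85]-.3
def res(p):
    a=p[3]; h=.018
    T=[[.12,-.15,h],[-.12,-.15,h],[-.12,.15,h],[.12,.15,h],bar(a,.07),bar(a,-.07)]
    S=[[-.12,-.15,h],[.12,-.15,h],[.12,.15,h],bar(a,-.07),bar(a,.07)]
    return np.concatenate([(proj("top",W(p,T))-tz).ravel(),(proj("scene",W(p,S))-sz).ravel()])
for y0 in (0,1.57,-1.57,3.1):
    r=least_squares(res,[.5,0,y0,.4]); print(r.x,r.cost); 
    if r.cost<100:
        print(r.fun.round(1)); p=r.x; 
        for a in (p[3],.6,1.0,1.4): print(a,W(p,[bar(a)]))
        np.save("p.npy",p)
E
```

```text
[0.57199215 0.10112637 0.03627908 0.20015455] 35.553718563984845
[ 2.2 -1.3  1.4  0.4 -0.8  0.9 -5.  -0.8 -0.3  1.2 -0.3  0.4 -2.7 -2.2
 -1.6  1.4  3.3  0.9 -1.   1.2  0.5 -1.4]
0.20015455127045756 [[0.45116435 0.09674093 0.11575826]]
0.6 [[0.48285704 0.09789121 0.19075171]]
1.0 [[0.54125042 0.1000106  0.24750155]]
1.4 [[0.61711917 0.10276426 0.27701719]]
[0.57199215 0.10112637 0.03627908 0.20015455] 35.55371856398844
[ 2.2 -1.3  1.4  0.4 -0.8  0.9 -5.  -0.8 -0.3  1.2 -0.3  0.4 -2.7 -2.2
 -1.6  1.4  3.3  0.9 -1.   1.2  0.5 -1.4]
0.20015455384668657 [[0.45116435 0.09674093 0.11575826]]
0.6 [[0.48285704 0.09789121 0.19075171]]
1.0 [[0.54125042 0.1000106  0.24750155]]
1.4 [[0.61711917 0.10276426 0.27701719]]
[0.57199215 0.10112637 0.03627905 0.20015455] 35.55371856400401
[ 2.2 -1.3  1.4  0.4 -0.8  0.9 -5.  -0.8 -0.3  1.2 -0.3  0.4 -2.7 -2.2
 -1.6  1.4  3.3  0.9 -1.   1.2  0.5 -1.4]
0.20015454997468898 [[0.45116435 0.09674093 0.11575826]]
0.6 [[0.48285704 0.09789122 0.19075171]]
1.0 [[0.54125042 0.1000106  0.24750155]]
1.4 [[0.61711917 0.10276426 0.27701719]]
[0.57199215 0.10112637 0.03627907 0.2001546 ] 35.55371856399997
[ 2.2 -1.3  1.4  0.4 -0.8  0.9 -5.  -0.8 -0.3  1.2 -0.3  0.4 -2.7 -2.2
 -1.6  1.4  3.3  0.9 -1.   1.2  0.5 -1.4]
0.2001545951712889 [[0.45116436 0.09674093 0.11575827]]
0.6 [[0.48285704 0.09789121 0.19075171]]
1.0 [[0.54125042 0.1000106  0.24750155]]
1.4 [[0.61711917 0.10276426 0.27701719]]
```

```bash
python3 -m pendant '[[[40,-38,-5],-7],[[80,-77,-10],-14],[[120,-115,-15],-21],[[148,-143,-20],-28],[[176,-170,-20],-35],[[204,-197,-20],-42],[[232,-224,-20],-49],[[260,-251,-20],-56],[[288,-278,-20],-63],[[316,-305,-20],-69]]' 0.5 20; python3 - <<'E'
from fit import *
p=np.load("p.npy"); o=robot.observe(); print(o['qpos'].round(2))
t=W(p,[bar(p[3])])[0]; psi=o['tool_rot'][2]; d=t-o['tool_pos']; d[2]=0
print(d@[np.cos(psi),np.sin(psi),0],d@[np.sin(psi),-np.cos(psi),0], np.degrees(p[2]+np.pi/2-psi))
E
```

```text
time: 1.33
tool_pos: [0.3682, -0.0981, 0.2471]
tool_rot: [3.141, 0.001, 1.613]
contact_force: [2.5, 0.3, 0.4]
opening: 0.0456
[-0.46  0.05  1.84 -0.    1.25 -0.5 ]
0.19117097857070617 0.09110901731235416 -0.32895181351084374
```

```bash
python3 -m pendant '[[[35,17,0],0],[[70,34,0],0],[[105,50,0],0],[[140,67,0],0],[[170,81,0],0],[[191,91,0],0.3],[[191,91,0],0.3],[[191,91,0],0.3]]' 0.5 20; python3 - <<'E'
from fit import *
p=np.load("p.npy"); o=robot.observe()
for c in ("wrist","scene","top"):
    im=robot.read_camera(c)[:,:,::-1].copy()
    print(c,[(round(r['p'],2),[round(r['xy'][0]*512),round(r['xy'][1]*384)]) for r in robot.find_in(c,"board_bar")][:3])
    for a in [bar(p[3],y) for y in (-.07,0,.07)]: cv2.circle(im,tuple(int(v) for v in proj(c,W(p,[a]))[0].round()),3,(0,0,255),1)
    print(proj(c,W(p,[bar(p[3])])))
    cv2.imwrite(f"pics/{c}1.png",im)
E
```

```text
time: 2.0
tool_pos: [0.451, 0.0974, 0.2468]
tool_rot: [3.141, 0.001, 1.61]
contact_force: [-1.0, 0.7, 0.6]
opening: 0.0459
wrist [(0.74, [377, 142])]
[[259.47507913 182.94436774]]
scene [(0.86, [254, 170])]
[[219.59281855 110.89413096]]
top [(0.63, [243, 166])]
[[261.53975336 249.01333328]]
```

View pics/wrist1.png

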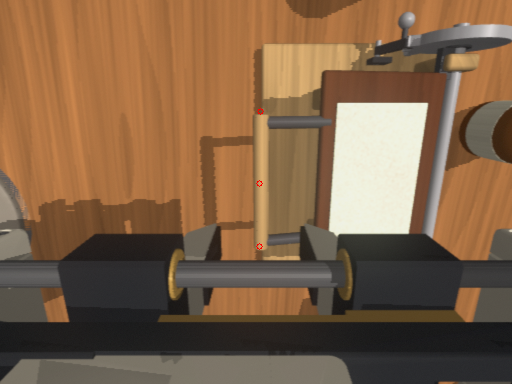

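View pics/scene1.png

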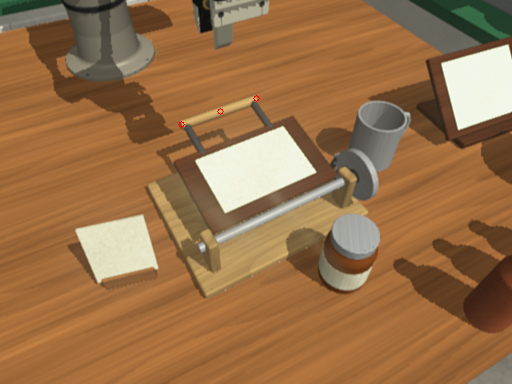

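The wrist view shows the bar upright at column ~261, rows 113–250, and the fit projects onto it within about 2 px. The fingers straddle it, so I descend and grip.

```bash
python3 -m pendant '[[[0,0,30],0],[[0,0,60],0],[[0,0,90],0],[[0,0,110],0],[[0,0,125],0],[[0,0,138],0],[[0,0,148],0],[[0,0,149],0],[[0,0,149],0]]' 0.5 20 && python3 -m pendant '[[[0,0,0],0],[[0,0,0],0],[[0,0,0],0],[[0,0,0],0],[[0,0,0],0],[[0,0,0],0]]' 0 25
python3 - <<'E'
from fit import *
p=np.load("p.npy");o=robot.observe();psi=o['tool_rot'][2]
a0=p[3]
print(o['tool_rot'])
# rows: relative to grasp at a0
for a in np.arange(a0,1.53,.025):
    d=W(p,[bar(a)])[0]-W(p,[bar(a0)])[0]
    print(round(a,3),(1000*np.array([d@[np.cos(psi),np.sin(psi),0],d@[np.sin(psi),-np.cos(psi),0],-d[2]])).round(1).tolist())
for c in ("scene",):
    cv2.imwrite(f"pics/{c}2.png",robot.read_camera(c)[:,:,::-1])
E
```

```text
time: 3.05
tool_pos: [0.4509, 0.095, 0.0981]
tool_rot: [3.141, 0.001, 1.605]
contact_force: [-0.1, 0.9, 0.7]
opening: 0.0458
time: 3.55
tool_pos: [0.4516, 0.095, 0.0985]
tool_rot: [3.139, 0.001, 1.605]
contact_force: [2.9, 0.6, -0.9]
opening: 0.0153
[3.13934579e+00 7.66902515e-04 1.60505246e+00]
0.2 [0.0, 0.0, -0.0]
0.225 [0.0, 1.1, -5.0]
0.25 [0.0, 2.3, -10.0]
0.275 [0.0, 3.6, -14.9]
0.3 [0.0, 5.1, -19.9]
0.325 [0.0, 6.6, -24.7]
0.35 [0.0, 8.3, -29.6]
0.375 [0.0, 10.2, -34.4]
0.4 [0.0, 12.1, -39.1]
0.425 [0.0, 14.2, -43.8]
0.45 [0.0, 16.3, -48.4]
0.475 [0.0, 18.6, -53.0]
0.5 [0.0, 21.0, -57.6]
0.525 [0.0, 23.5, -62.0]
0.55 [0.1, 26.2, -66.4]
0.575 [0.1, 28.9, -70.8]
0.6 [0.1, 31.7, -75.0]
0.625 [0.1, 34.7, -79.2]
0.65 [0.1, 37.7, -83.3]
0.675 [0.1, 40.9, -87.4]
0.7 [0.1, 44.1, -91.3]
0.725 [0.1, 47.5, -95.2]
0.75 [0.1, 50.9, -99.0]
0.775 [0.1, 54.5, -102.7]
0.8 [0.1, 58.1, -106.3]
0.825 [0.1, 61.8, -109.8]
0.85 [0.1, 65.6, -113.3]
0.875 [0.1, 69.5, -116.6]
0.9 [0.1, 73.5, -119.8]
0.925 [0.2, 77.6, -123.0]
0.95 [0.2, 81.7, -126.0]
0.975 [0.2, 85.9, -128.9]
1.0 [0.2, 90.2, -131.8]
1.025 [0.2, 94.5, -134.5]
1.05 [0.2, 98.9, -137.1]
1.075 [0.2, 103.4, -139.6]
1.1 [0.2, 107.9, -142.0]
1.125 [0.2, 112.5, -144.2]
1.15 [0.2, 117.2, -146.4]
1.175 [0.2, 121.9, -148.4]
1.2 [0.3, 126.7, -150.3]
1.225 [0.3, 131.5, -152.1]
1.25 [0.3, 136.3, -153.8]
1.275 [0.3, 141.2, -155.3]
1.3 [0.3, 146.1, -156.8]
1.325 [0.3, 151.1, -158.1]
1.35 [0.3, 156.0, -159.3]
1.375 [0.3, 161.1, -160.3]
1.4 [0.3, 166.1, -161.3]
1.425 [0.3, 171.2, -162.1]
1.45 [0.4, 176.2, -162.8]
1.475 [0.4, 181.3, -163.3]
1.5 [0.4, 186.4, -163.7]
1.525 [0.4, 191.6, -164.0]
```

View pics/scene2.png

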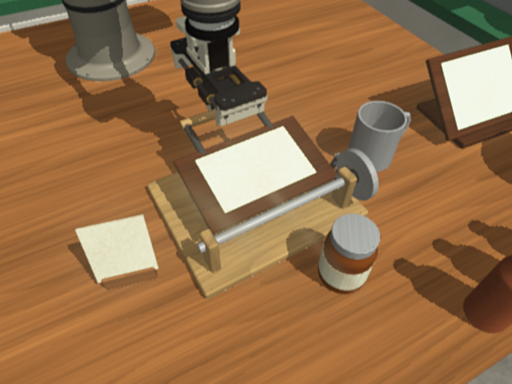

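Gripped: opening 15.3 mm on the 16 mm bar. Raising along the arc.

```bash
python3 -m pendant '[[[0,1,-5],0],[[0,2.3,-10],0],[[0,3.6,-15],0],[[0,5,-20],0],[[0,6.6,-25],0],[[0,8.3,-30],0],[[0,10,-34],0],[[0,12,-39],0],[[0,14,-44],0],[[0,16,-48],0]]'
cat > nx.py <<'E'
from fit import *
import sys
p=np.load("p.npy");o=robot.observe();psi=o['tool_rot'][2];q=o['tool_pos']+[0,0,.019]
c,s=np.cos(p[2]),np.sin(p[2]); d=q[:2]-p[:2]; X=d@[c,s]
a=np.arctan2(q[2]-.075,.08-X); print("a=",a,"r=",np.hypot(q[2]-.075,.08-X),"ylat",d@[-s,c])
st=float(sys.argv[1])
for k in range(1,11):
    t=W(p,[bar(a+st*k)])[0]-q
    print(round(a+st*k,3),(1000*np.array([t@[np.cos(psi),np.sin(psi),0],t@[np.sin(psi),-np.cos(psi),0],-t[2]])).round(1).tolist())
E
python3 nx.py .04
```

```text
time: 4.43
tool_pos: [0.4662, 0.0956, 0.1457]
tool_rot: [-3.14, 0.001, 1.605]
contact_force: [-3.3, 1.2, -3.1]
opening: 0.0152
a= 0.44939985017396283 r= 0.20639937806736017 ylat -0.0016876656861899877
0.489 [1.7, 5.0, -6.7]
0.529 [1.7, 9.0, -13.9]
0.569 [1.7, 13.2, -20.9]
0.609 [1.7, 17.8, -27.7]
0.649 [1.7, 22.6, -34.3]
0.689 [1.7, 27.7, -40.7]
0.729 [1.8, 33.1, -47.0]
0.769 [1.8, 38.6, -53.0]
0.809 [1.8, 44.5, -58.7]
0.849 [1.8, 50.5, -64.3]
```

Force is about 4 N, as expected for the damped hinge. Continuing.

```bash
python3 -m pendant '[[[0,4.5,-7],0],[[0,9,-14],0],[[0,13,-21],0],[[0,18,-28],0],[[0,22.5,-34.5],0],[[0,27.5,-41],0],[[0,33,-47],0],[[0,38.5,-53],0],[[0,44.5,-59],0],[[0,50.5,-64.5],0]]'
python3 nx.py .035
```

```text
time: 5.27
tool_pos: [0.5121, 0.0976, 0.2124]
tool_rot: [-3.129, 0.001, 1.606]
contact_force: [-23.5, -0.9, 19.5]
opening: 0.0154
a= 0.8404387266653445 r= 0.20989172748709597 ylat -0.0013938637829641685
0.875 [1.4, 8.7, -1.0]
0.91 [1.4, 14.3, -5.5]
0.945 [1.4, 20.0, -9.8]
0.98 [1.4, 25.9, -13.9]
1.015 [1.4, 31.9, -17.8]
1.05 [1.4, 38.1, -21.5]
1.085 [1.4, 44.4, -25.0]
1.12 [1.5, 50.8, -28.2]
1.155 [1.5, 57.3, -31.2]
1.19 [1.5, 63.9, -34.0]
```

Radial force has grown to about 30 N, so the real arc differs from my fit. I'll look before going on.

```bash
python3 - <<'E'
from fit import *
p=np.load("p.npy")
for c in ("scene","top"):
    im=robot.read_camera(c)[:,:,::-1].copy()
    cv2.imwrite(f"pics/{c}3.png",im)
    if c=="scene":
        a=cv2.resize(im[60:300,140:390],None,fx=2.5,fy=2.5,interpolation=cv2.INTER_CUBIC); cv2.imwrite("pics/scene3z.png",a)
    else: cv2.imwrite("pics/top3z.png",cv2.resize(im[105:255,160:360],None,fx=4,fy=4,interpolation=cv2.INTER_CUBIC))
im=robot.read_camera("wrist")[:,:,::-1]; cv2.imwrite("pics/wrist3.png",im)
E
```

```text
(no output)
```

View pics/scene3z.png

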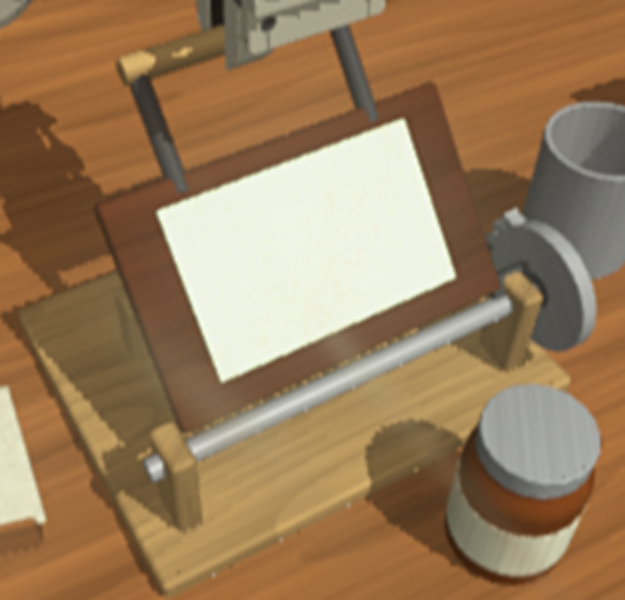

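View pics/top3z.png

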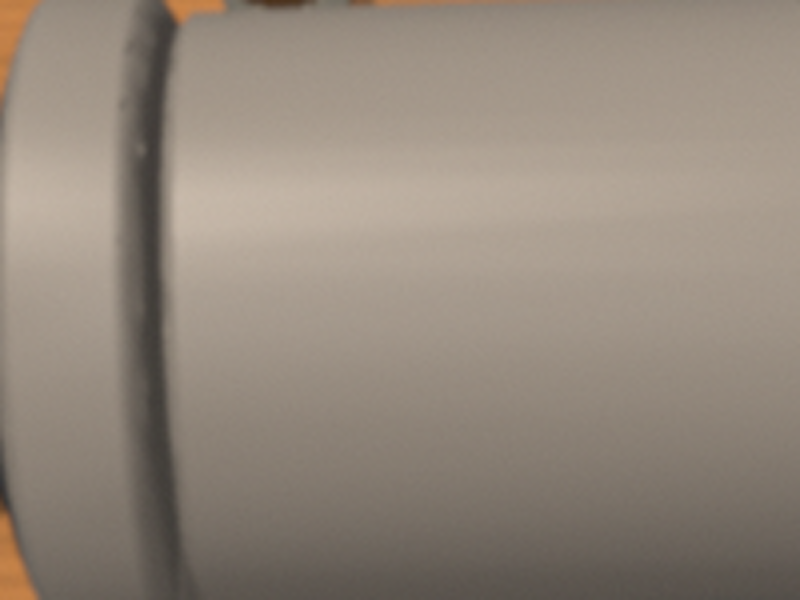

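View pics/wrist3.png

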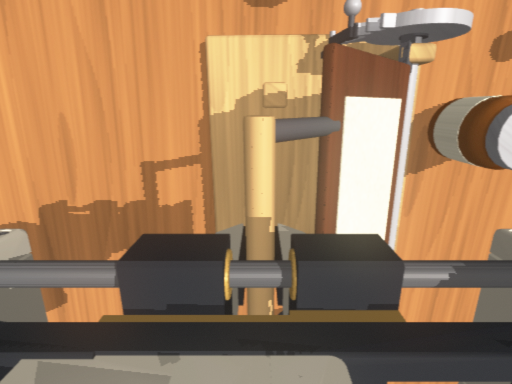

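```bash
python3 - <<'E'
from fit import *
tz=np.array([(674,77),(703,551),(98,568),(243,578),(575,571),(153,445),(652,428)])/4+[160,105]-.375
sz=np.array([(25,278),(185,582),(118,107),(322,42),(97,215),(428,88)])/2.79+[140,85]-.3
s3=np.array([(128,68),(97,207),(433,84),(18,312),(163,582)])/2.5+[140,60]-.3
rod=np.array([(200,447),(500,305)])/2.5+[140,60]-.3
h=.018
def pan(a,y): return [.08-.145*np.cos(a)+.005*np.sin(a),y,.075+.145*np.sin(a)+.005*np.cos(a)]
def res(p,full=False):
    a=p[3];b=p[4]
    T=[[.12,-.15,h],[-.12,-.15,h],[-.12,.15,h],bar(a,.07),bar(a,-.07),pan(a,.11),pan(a,-.11)]
    S=[[-.12,-.15,h],[.12,-.15,h],bar(a,-.07),bar(a,.07),pan(a,-.11),pan(a,.11)]
    S3=[bar(b,-.07),pan(b,-.11),pan(b,.11),[-.12,-.15,h],[.12,-.15,h]]
    L=proj("scene",W(p,[[.08,-.1,.075],[.08,.1,.075]]))
    u=(L[1]-L[0])/np.linalg.norm(L[1]-L[0]); n=np.array([-u[1],u[0]])
    g=[(W(p,[bar(a)])[0][0]-.4516)*1000,(W(p,[bar(b)])[0][0]-.5121)*1000]
    r=np.concatenate([(proj("top",W(p,T))-tz).ravel(),(proj("scene",W(p,S))-sz).ravel(),(proj("scene",W(p,S3))-s3).ravel(),(rod-L[0])@n,g])
    return r
r=least_squares(res,[.57,.1,.036,.2,.84],loss="soft_l1"); print(r.x,r.cost); print(res(r.x).round(1))
q=r.x
print(W(q,[bar(q[3]),bar(q[4])]), "tcp grasp z .1175,.2314")
np.save("p2.npy",q)
E
```

```text
[0.57287432 0.10219366 0.04038073 0.17973968 0.81312354] 22.83231105626951
[ 1.4 -2.1  1.1 -0.4 -1.1  0.7 -0.5  1.1 -1.  -0.  -1.7 -0.1  0.8 -0.4
 -2.1 -1.8 -0.2  1.8 -0.2  3.2  0.7  0.4 -0.9 -1.4  0.5 -1.4 -1.8  1.7
  0.  -1.6  2.2 -2.1 -0.3 -1.9  0.9  2.6  0.1 -0.6 -0.3 -0.1]
[[0.45127603 0.09728076 0.11164856]
 [0.51204124 0.09973584 0.22391965]] tcp grasp z .1175,.2314
```

```bash
sed -i 's/p.npy/p2.npy/; s/\[0,0,.019\]/[0,0,OFF]/; s/^import sys/import sys\nOFF=float(sys.argv[2])/' nx.py; python3 nx.py .035 .012
```

```text
a= 0.8251287795041753 r= 0.2052382646605823 ylat -0.0022113550008573575
0.86 [2.2, 5.5, -4.6]
0.895 [2.3, 11.0, -9.2]
0.93 [2.3, 16.7, -13.6]
0.965 [2.3, 22.5, -17.8]
1.0 [2.4, 28.5, -21.7]
1.035 [2.4, 34.6, -25.5]
1.07 [2.4, 40.8, -29.1]
1.105 [2.5, 47.2, -32.4]
1.14 [2.5, 53.7, -35.5]
1.175 [2.5, 60.2, -38.4]
```

```bash
python3 -m pendant '[[[0,5.5,-4.7],0],[[0,11,-9.2],0],[[0,16.6,-13.6],0],[[0,22.4,-17.8],0],[[0,28.4,-21.8],0],[[0,34.5,-25.6],0]]'
python3 nx.py .03 .012
```

```text
time: 5.92
tool_pos: [0.5479, 0.099, 0.2411]
tool_rot: [-3.133, 0.001, 1.606]
contact_force: [-7.8, -0.5, 6.4]
opening: 0.0155
a= 1.0375864976281137 r= 0.20675266760171093 ylat -0.0022140571362898134
1.068 [2.2, 6.2, -1.5]
1.098 [2.3, 11.7, -4.4]
1.128 [2.3, 17.2, -7.1]
1.158 [2.3, 22.8, -9.7]
1.188 [2.4, 28.4, -12.1]
1.218 [2.4, 34.2, -14.3]
1.248 [2.4, 40.0, -16.3]
1.278 [2.5, 45.8, -18.2]
1.308 [2.5, 51.7, -19.9]
1.338 [2.5, 57.7, -21.4]
```

```bash
python3 -m pendant '[[[0,5.3,-3.1],0],[[0,10.8,-6],0],[[0,16.3,-8.7],0],[[0,21.9,-11.3],0],[[0,27.6,-13.7],0],[[0,33.3,-15.9],0],[[0,39,-18],0],[[0,44,-19.6],0]]'
python3 nx.py .02 .0105
python3 - <<'E'
from fit import *
im=robot.read_camera("wrist")[:,:,::-1];cv2.imwrite("pics/wrist4.png",im)
print(robot.find_in("wrist","pawl")[:2])
im=robot.read_camera("scene")[:,:,::-1];cv2.imwrite("pics/scene4.png",im)
E
```

```text
time: 6.58
tool_pos: [0.5928, 0.1007, 0.2612]
tool_rot: [-3.135, 0.0, 1.606]
contact_force: [-3.2, 1.0, 2.8]
opening: 0.0153
a= 1.27391408045652 r= 0.20574065972820793 ylat -0.002268799288802849
1.294 [2.3, 4.1, -0.5]
1.314 [2.3, 8.1, -1.5]
1.334 [2.3, 12.1, -2.5]
1.354 [2.3, 16.1, -3.5]
1.374 [2.4, 20.1, -4.3]
1.394 [2.4, 24.1, -5.1]
1.414 [2.4, 28.1, -5.7]
1.434 [2.4, 32.2, -6.3]
1.454 [2.5, 36.3, -6.9]
1.474 [2.5, 40.3, -7.3]
[{'xy': [0.492, 0.0659], 'p': 0.75}, {'xy': [0.4928, 0.3404], 'p': 0.16}]
```

View pics/wrist4.png

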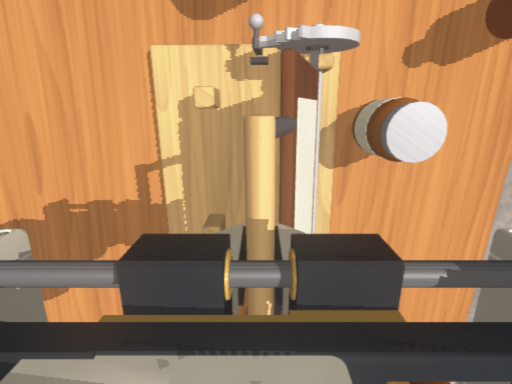

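View pics/scene4.png

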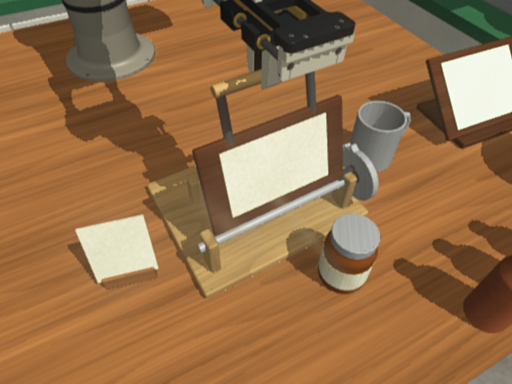

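The wrist view shows the ball at (257,21) over the pivot at (260,60), so the pawl is still up. Now a slow final rise to about 1.44.

```bash
python3 -m pendant '[[[0,3.5,-1],0],[[0,7,-2],0],[[0,10.5,-2.9],0],[[0,14,-3.7],0],[[0,17.5,-4.5],0],[[0,21,-5.2],0],[[0,24.5,-5.8],0],[[0,28,-6.4],0],[[0,31,-6.9],0],[[0,33.5,-7.2],0]]'
python3 nx.py -.04 .0105
python3 - <<'E'
from fit import *
im=robot.read_camera("wrist")[:,:,::-1];cv2.imwrite("pics/wrist5.png",im)
print(robot.find_in("wrist","pawl")[:2])
E
```

```text
time: 7.57
tool_pos: [0.6272, 0.102, 0.2683]
tool_rot: [-3.136, 0.0, 1.606]
contact_force: [-3.1, 1.5, 2.9]
opening: 0.015
a= 1.4454242910935498 r= 0.20541983795448215 ylat -0.002412318948318985
1.405 [2.4, -8.1, 1.6]
1.365 [2.3, -16.1, 3.1]
1.325 [2.3, -24.1, 4.9]
1.285 [2.2, -32.0, 7.1]
1.245 [2.2, -39.9, 9.6]
1.205 [2.2, -47.6, 12.3]
1.165 [2.1, -55.2, 15.4]
1.125 [2.1, -62.6, 18.8]
1.085 [2.1, -70.0, 22.5]
1.045 [2.0, -77.1, 26.5]
[{'xy': [0.3949, 0.1138], 'p': 0.75}]
```

View pics/wrist5.png

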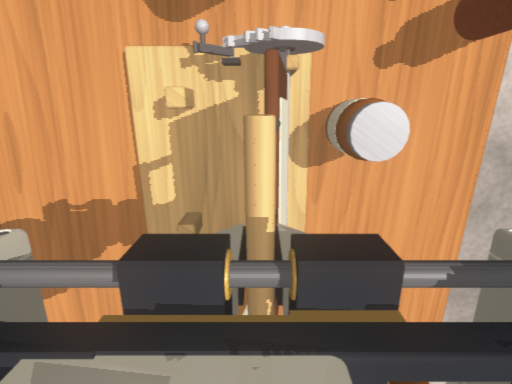

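The pawl has tipped: the ball is now at (202,26), about 30 px off the pivot and clear of the wheel. Lowering.

```bash
python3 -m pendant '[[[0,-8,1.4],0],[[0,-16,3],0],[[0,-24,4.8],0],[[0,-32,7],0],[[0,-39.8,9.5],0],[[0,-47.5,12.2],0],[[0,-55,15.3],0],[[0,-62.5,18.7],0],[[0,-69.8,22.4],0],[[0,-77,26.4],0]]'
python3 nx.py -.04 .0105
```

```text
time: 8.5
tool_pos: [0.5514, 0.0991, 0.2425]
tool_rot: [-3.141, 0.0, 1.606]
contact_force: [3.6, 0.6, -0.9]
opening: 0.0149
a= 1.0520663597924604 r= 0.20494136638763366 ylat -0.0022002048736839926
1.012 [2.2, -7.1, 4.2]
0.972 [2.1, -13.9, 8.6]
0.932 [2.1, -20.6, 13.4]
0.892 [2.1, -27.1, 18.4]
0.852 [2.0, -33.4, 23.7]
0.812 [2.0, -39.4, 29.2]
0.772 [2.0, -45.3, 35.0]
0.732 [1.9, -50.9, 41.0]
0.692 [1.9, -56.2, 47.2]
0.652 [1.9, -61.3, 53.6]
```

```bash
python3 -m pendant '[[[0,-7,4.2],0],[[0,-13.9,8.6],0],[[0,-20.6,13.4],0],[[0,-27,18.4],0],[[0,-33.3,23.7],0],[[0,-39.4,29.2],0],[[0,-45.2,35],0],[[0,-50.8,41],0],[[0,-56.2,47.2],0],[[0,-61.3,53.6],0]]'
python3 nx.py -.04 .0105
```

```text
time: 9.33
tool_pos: [0.4899, 0.0969, 0.1885]
tool_rot: [3.141, 0.0, 1.606]
contact_force: [0.5, -0.3, 1.5]
opening: 0.015
a= 0.6500909984425303 r= 0.20485770168650874 ylat -0.001955085114268404
0.61 [1.9, -5.0, 6.5]
0.57 [1.9, -9.5, 13.4]
0.53 [1.9, -13.8, 20.3]
0.49 [1.9, -17.8, 27.5]
0.45 [1.8, -21.5, 34.8]
0.41 [1.8, -24.9, 42.3]
0.37 [1.8, -28.1, 49.8]
0.33 [1.8, -30.9, 57.5]
0.29 [1.8, -33.4, 65.4]
0.25 [1.8, -35.6, 73.3]
```

Forces are low. Continuing down.

```bash
python3 -m pendant '[[[0,-5,6.5],0],[[0,-9.5,13.4],0],[[0,-13.7,20.3],0],[[0,-17.7,27.5],0],[[0,-21.4,34.8],0],[[0,-24.8,42.3],0],[[0,-28,49.8],0],[[0,-30.8,57.5],0],[[0,-33.3,65.4],0],[[0,-35.5,73.3],0]]'
python3 nx.py -.03 .0105
```

```text
time: 10.17
tool_pos: [0.4542, 0.0956, 0.1144]
tool_rot: [3.141, 0.0, 1.606]
contact_force: [2.6, 2.0, 1.1]
opening: 0.0148
a= 0.24585691812848098 r= 0.20497866456475994 ylat -0.0017840264101230997
0.216 [1.8, -1.4, 6.0]
0.186 [1.8, -2.7, 12.0]
0.156 [1.8, -3.7, 18.1]
0.126 [1.8, -4.6, 24.2]
0.096 [1.8, -5.3, 30.3]
0.066 [1.8, -5.8, 36.4]
0.036 [1.8, -6.1, 42.5]
0.006 [1.8, -6.2, 48.7]
-0.024 [1.8, -6.1, 54.8]
-0.054 [1.8, -5.9, 61.0]
```

```bash
python3 -m pendant '[[[0,-1.4,6],0],[[0,-2.6,12],0],[[0,-3.6,18],0],[[0,-4.5,24],0],[[0,-5.2,30],0],[[0,-5.7,35],0],[[0,-6,39],0],[[0,-6.1,43],0],[[0,-6.2,46],0],[[0,-6.2,48],0]]'
python3 nx.py -.01 .0105
```

```text
time: 11.0
tool_pos: [0.4478, 0.0954, 0.0659]
tool_rot: [-3.141, 0.0, 1.606]
contact_force: [-1.0, 2.4, -0.1]
opening: 0.0152
a= 0.0070444881472645545 r= 0.2052264485800681 ylat -0.001740386548607915
-0.003 [1.7, 0.2, 2.1]
-0.013 [1.7, 0.2, 4.1]
-0.023 [1.7, 0.3, 6.2]
-0.033 [1.7, 0.3, 8.2]
-0.043 [1.7, 0.4, 10.2]
-0.053 [1.7, 0.5, 12.3]
-0.063 [1.7, 0.6, 14.3]
-0.073 [1.7, 0.8, 16.4]
-0.083 [1.7, 0.9, 18.4]
-0.093 [1.7, 1.1, 20.5]
```

```bash
python3 -m pendant '[[[0,0,1.5],0],[[0,0,3],0],[[0,0,4],0],[[0,0,4],0]]'
```

```text
time: 11.33
tool_pos: [0.4478, 0.0954, 0.0626]
tool_rot: [-3.142, 0.0, 1.606]
contact_force: [-1.8, 1.7, 6.5]
opening: 0.0151
```

```bash
python3 -m pendant '[[[0,0,1],0],[[0,0,1.5],0],[[0,0,1.5],0]]'; python3 - <<'E'
from fit import *
im=robot.read_camera("scene")[:,:,::-1];cv2.imwrite("pics/scene6.png",im)
im=robot.read_camera("wrist")[:,:,::-1];cv2.imwrite("pics/wrist6.png",im)
E
```

```text
time: 11.58
tool_pos: [0.4478, 0.0954, 0.0624]
tool_rot: [3.141, 0.001, 1.606]
contact_force: [-4.6, 1.3, 15.1]
opening: 0.0154
```

View pics/scene6.png

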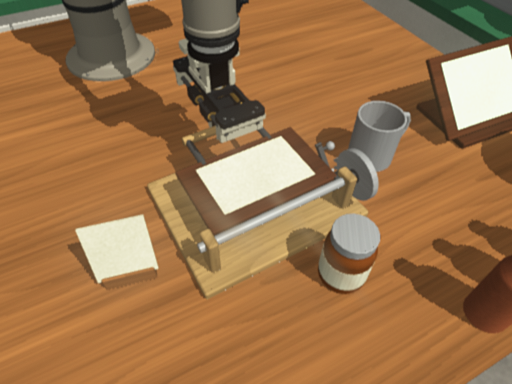

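View pics/wrist6.png

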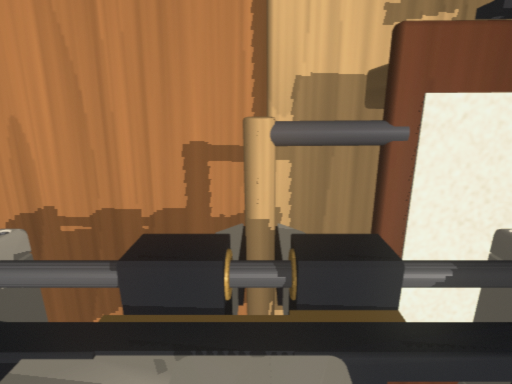

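Force rose to 15 N with no further motion, so the board is at its stop. In the scene view it lies flat and the pawl's ball is clear at (330,146). Releasing with a partial opening, so the fingers miss the panel edge, then backing straight up.

```bash
python3 -m pendant '[[[0,0,-1],0],[[0,0,-1],0],[[0,0,-1],0],[[0,0,-1],0],[[0,0,-1],0],[[0,0,-1],0]]' 0.45 && python3 -m pendant '[[[0,0,-5],0],[[0,0,-15],0],[[0,0,-30],0],[[0,0,-50],0],[[0,0,-75],0],[[0,0,-100],0],[[0,0,-130],0],[[0,0,-150],0],[[0,0,-150],0]]'
python3 - <<'E'
from fit import *
im=robot.read_camera("scene")[:,:,::-1];cv2.imwrite("pics/scene7.png",cv2.resize(im[85:300,140:390],None,fx=2.79,fy=2.79,interpolation=cv2.INTER_CUBIC))
im=robot.read_camera("wrist")[:,:,::-1];cv2.imwrite("pics/wrist7.png",im)
q=np.load("p2.npy"); print(proj("scene",W(q,[bar(0,-.07),bar(0,.07)])), proj("wrist",W(q,[bar(0,-.07),bar(0,.07)])))
E
```

```text
time: 12.18
tool_pos: [0.4478, 0.0953, 0.0632]
tool_rot: [3.141, 0.001, 1.606]
contact_force: [-0.7, 1.0, 0.3]
opening: 0.0409
time: 12.93
tool_pos: [0.4498, 0.0956, 0.2176]
tool_rot: [3.133, 0.001, 1.606]
contact_force: [0.7, 0.2, -0.9]
opening: 0.0416
[[183.71922216 141.43104336]
 [254.62503743 115.48329449]] [[259.41893427 242.01337611]
 [258.71644688 110.14763084]]
```

View pics/scene7.png

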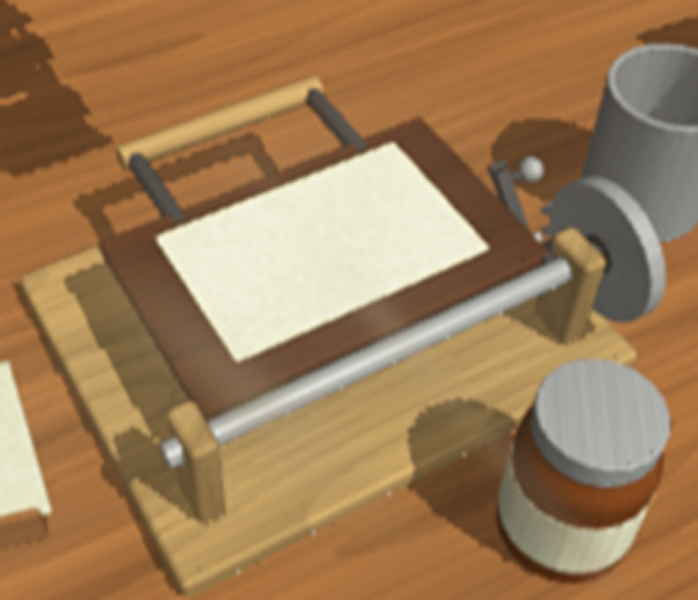

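View pics/wrist7.png

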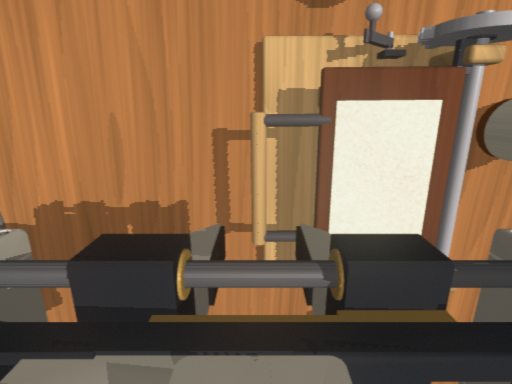

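The bar ends sit at (185,141) and (254,115) in the scene picture, against predictions of (184,141) and (255,115) for angle 0. The pawl is still fallen clear and the gripper is free above, so I hand in.

```bash
python3 -c "
from cell import robot
print(robot.hand_in())"
```

```text
the job is handed in; nothing more can be done
None
```

The menu board is folded down flat and released, and the job was handed in at about 13 s. No verdict was reported.

- **What I did:** I gripped the bar and raised the board slowly to about 1.44 rad. I checked in the wrist picture that the pawl had fallen away from the wheel, then lowered the board until it met its stop. There I opened the fingers part way and backed straight up.
- **Final checks:** After release the bar's ends are within about 1 px of where they should be at angle 0. The pawl is still lying clear of the wheel. Contact force on the tool is about 1 N, which is its noise level.
- **What disagreed:** My first fit of the stand was several mm off in height and angle, so the wrist force reached about 30 N partway up. I refitted from new pictures, and the force at the end of each later move was at most about 10 N. The exception was pressing the board onto its stop, at about 15 N. The forces were read only at the end of each move, so higher values in between would not have shown.

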